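# Trip the hidden cover latch of a control box with a release pin

### The job

The aluminium cover of the grey control box is locked by a spring latch inside. Push the release pin through whichever of the two small holes in the box's front strip has the latch behind it until the cover springs up, swing the cover open as far as it goes so that it stays open, and put the pin back upright in its wooden stand. Leave the other things on the bench where they are.

Things in the scene. Friction and masses are not known exactly. Their poses are not given: they have to be found in the camera images.
- box: Grey painted steel control box fixed to the bench, 200 (x) x 220 (y) x 90 (z) mm; origin at the centre of its underside, x from its front to its rear, z up. Its level top, 90 mm up, is a fixed front strip (x -100 to -60 mm) with two access holes, then the hinged cover (x -58 to 85 mm). The latch's plunger stands behind one hole, a rigid stud behind the other; which is where cannot be seen.
- hole_left (a point): Centre of the mouth of one access hole, in the strip's face: round, vertical, 10 mm across through the 6 mm strip, slightly chamfered; at x -80, y +45, z 90 mm in the box's frame. Plunger and stud both have flat tops 18 mm across, 22 mm below the face. The stud does not yield at all.
- hole_right (a point): The same for the other hole, at x -80, y -45, z 90 mm in the box's frame. The plunger, behind either hole, yields: about 4 N to start and about 7 N after 4 to 5 mm, when the latch lets go and the cover springs up at once; it stops hard after 9 mm.
- cover (a joint): Cover angle (rad): 0 shut and latched; freed, it springs up and rests on a spring post at about 0.8; upright at 1.57; stops at 1.85, staying open by its weight past upright. An aluminium plate 143 (x) x 208 (y) x 4 mm, 0.2 kg, no handle, hinged at its rear edge. Once it is up, a finger can push against or under its raised front edge and swing it round.
- cover_hinge (a point): Point on the hinge axis of the cover, at its middle, at x 85, y 0, z 88 mm in the box's frame; the axis runs along the box's y. The point turns with the cover.
- cover_edge (a point): Middle of the free front edge of the cover, half-way through its 4 mm thickness, 143 mm from the hinge; it moves with the cover.
- stand: Wooden block 70 x 70 x 80 mm, fixed to the bench; origin at the centre of its underside. The release pin stands in it.
- stand_hole (a point): Centre of the mouth of the stand's hole, in its top 80 mm up: round, vertical, 14 mm across, through the block.
- pin_grip (a point): Centre of the handle of the loose release pin (0.06 kg), which stands upright, tip down; z runs from tip to handle. From the tip: round steel shaft 6 mm across, 65 mm long; flange 24 mm across, 4 mm thick; round black handle 16 mm across, 60 mm long. In the stand the flange rests on the block's top, the shaft hangs in the hole and this point is 34 mm above the top.
- pin_tip (a point): Tip of the release pin's shaft, 99 mm below pin_grip along the pin's axis; 65 mm below the block's top when the pin is in the stand.
- meter: Yellow multimeter lying on the bench, 150 x 75 x 36 mm; a bystander. Origin at the centre of its underside.
- screwdriver: Screwdriver lying on the bench; a bystander.
- wrench: Wrench lying on the bench; a bystander.
- terminal_strip: Row of terminal blocks on the bench, 60 x 45 x 32 mm; a bystander. Origin at the centre of its underside.
- tape_roll: Black roll lying flat, 90 mm across, 18 mm high; a bystander. Origin at the centre of its underside.
- jar: Jar 60 mm across and 90 mm high; a bystander. Origin at the centre of its underside.
There are look-alikes about, which are no part of the job. There is more than one size of the part that bears pin_grip; the job needs the smaller.

How it is judged (in metres and radians):
On the way:
1. the cover springs up while the pin's tip is in an access hole, under the front strip (value of joint cover above 0.15 rad and z of pin_tip in the frame of box between 0.03 and 0.08 m and x of pin_tip in the frame of box between -0.098 and -0.062 m and y of pin_tip in the frame of box between -0.09 and 0.09 m), for 0.05 s.
At the end, for the whole second after the job is handed in: The cover stands open past upright (more than 1.6 rad), and the pin stands upright (within 0.12 rad) in the stand's hole with its flange down on the block (within 5 mm), released (value of joint cover above 1.6 rad and z of pin_tip in the frame of stand below 0.02 m and horizontal distance between pin_tip and stand below 0.012 m and angle between pin_grip's own z axis and vertical below 0.12 rad and horizontal distance between pin_grip and stand_hole below 0.02 m); the robot touches nothing.
It fails at once if a bystander (meter, screwdriver, wrench, terminal strip, tape roll or jar) is moved by more than 40 mm (distance of any of meter, screwdriver, wrench, terminal_strip, tape_roll, jar from where it was at the start of the episode above 0.04 m).
It also fails if it takes over 61 s, if anything falls off the work surface, if the arm or the gripper's body presses on something with over 40 N, if the wrist force passes 120 N, or if a joint passes its speed limit or range.

### The arm

A 6-joint arm with a two-finger parallel gripper is mounted at the origin on the work surface. World frame = base frame: x ahead of the robot, y to its left, z up, the work surface at z = 0. Lengths are in mm, angles in rad, forces in N, time in s.
With the tool pointing down it reaches from about 250 to 800 mm from the base axis. Payload 3.9 kg.
Tool frame: the origin (TCP) lies midway between the tips of the shut fingers; the grasp point (between the pads) lies 19 mm behind it; z points along the fingers, y is the line along which they close (so a half turn about z gives the same grasp; the last joint's range is limited). The gripper opens to 85 mm and grips with 20 to 120 N. Pads are 22 mm wide; open, the fingers measure 114 mm over their backs; the gripper's body (76 mm by 85 mm) begins 54 mm behind the grasp point. The pads swing forward as they close: fully open they stand 13 mm farther back than shut.
Start: joints at [1.187, 0.26, -0.138, 1.173, 0, 1.571], TCP at [196.579, 486.798, 231.304] pointing down, gripper open.
Joint ranges: [-2.78, 2.78], [-0.83, 1.72], [-1.28, 1.37], [-1.9, 2.12], [-1.57, 1.48], [-3.14, 3.14]. Speed limits (rad/s): [2.57, 2.57, 3.14, 3.14, 3.14, 3.14].

### API

Orientations are given as a 3x3 rotation matrix whose columns are the frame's x, y, z axes.
In Python, from station import arm gives the robot as it stands.
- The arm moves only by the tool servo_tool, never from a script. Its argument "commands" is one flat list of numbers, 5 for each row, row after row: the shift along the tool's x, y, z each as a share of 40 cm, from -1 to 1, then the turn about the tool's z as a share of 45 degrees, from -1 to 1, then the gripper command: -1 is fully open, 1 is shut, values between are in proportion. A call has 1 to 12 rows; each row shifts and turns the commanded pose from where the row before left it, along the tool's axes as they then stand; what a row does not reach is not made up. A row lasts 1/10 s, in which the tool goes at most 50 mm and 8.59 degrees, less where a joint would pass 70% of its speed; a pose out of reach is approached as far as the arm can. A call with a number of a shift or a turn outside -1 to 1 is refused whole. A call with a gripper value outside its range is refused whole. The fingers move at their own pace and stop on an object; the grip force is fixed at half the most. Time passes only in rows, so rows that do not move let the fingers close. It gives the time, the measured TCP pose, the force, the opening and the grip force at its end, in the units of the state.
- arm.read_state(): the state, without advancing time (a new reading comes with each control period).
- arm.get_image(name): name is "side" or "top" or "wrist"; returns the picture (480x640x3 uint8, red, green, blue); there is no depth.
- arm.camera_model(name): a dict with "fx", "fy", "cx", "cy" (pixels), "pose" (4x4, takes a point from camera to world coordinates); the wrist camera has in their place "hand_eye" (4x4, takes a point from camera to tool coordinates, whose origin is the TCP and whose axes are the flange's). Camera axes: x right, y up, looking along -z (the intrinsics and any distortion apply to the point x, -y, -z); pixel columns grow to the right and rows downward; lengths in mm; the calibration is good to about 2 mm. A picture is of the moment at which its call begins: read the wrist's pose just before it. camera_model takes no time and is no camera call.
- arm.close_job(): hands the job in; it is judged then, once.
The state is a dict: "clock": time; "q": joint angles; "joint_vel": joint speeds; "joint_torque": joint torques, N m; "ee_pos": TCP position; "ee_rot": TCP orientation; "contact_force": force on the tool from outside, world axes, zero at the start; "wrist_torque": the same for the moment, N m; "grip_width": finger opening in mm; "grip_force": force on a finger pad.
Only numpy, scipy, OpenCV 4.12 (cv2) and the standard library are available. Lean on these libraries where they do the work, as an engineer would, in place of code of your own. Each camera call takes 0.05 s, during which the arm holds its last target. There are 200 camera calls.

## Working session

There is one attempt and no reset: what is moved stays moved. The work goes in short steps, Python scripts to look and compute and a tool call to move; the robot and the scene stay as the last step left them, time stands still between calls to the robot, and variables do not carry over. Pictures are saved under pics/ and viewed, at most 10 in all, crops included, and the job is handed in when it is done.

Besides the shell and the picture viewer there is one more tool, called after "Request:" as a command line: name --argument value ..., lists and objects as JSON in quotes. servo_tool: Moves the arm, as the interface text tells. Its arguments: {"type":"object","properties":{"commands":{"type":"array","items":{"type":"number","minimum":-1,"maximum":1}}},"required":["commands"]}

```bash
mkdir -p pics; cat > h.py <<'E'
import numpy as np, cv2
from station import arm
def snap(n,f):
    s=arm.read_state(); im=arm.get_image(n); cv2.imwrite(f'pics/{f}.png',im[:,:,::-1]); return s,im
def pose(n,s=None):
    m=arm.camera_model(n)
    if 'pose' in m: return m,np.array(m['pose'])
    T=np.eye(4);T[:3,:3]=np.array(s['ee_rot']);T[:3,3]=s['ee_pos']
    return m,T@np.array(m['hand_eye'])
def ray(n,u,v,s=None):
    m,P=pose(n,s)
    d=np.array([(u-m['cx'])/m['fx'],-(v-m['cy'])/m['fy'],-1]); return P[:3,3],P[:3,:3]@d
def onz(n,u,v,z,s=None):
    o,d=ray(n,u,v,s); return o+d*(z-o[2])/d[2]
def proj(n,p,s=None):
    m,P=pose(n,s); c=P[:3,:3].T@(np.array(p,float)-P[:3,3])
    return np.array([m['cx']+m['fx']*c[0]/-c[2], m['cy']+m['fy']*c[1]/c[2]])
E
python3 - <<'E'
from h import *
for n in('top','side'): snap(n,n+'0')
for n in('top','side','wrist'): print({k:np.round(v,3).tolist() if not isinstance(v,str) else v for k,v in arm.camera_model(n).items()})
s=arm.read_state();print(s['clock'],s['ee_pos'],np.round(s['ee_rot'],3))
E
```

```text
{'fx': 433.126, 'fy': 433.126, 'cx': 310.399, 'cy': 237.525, 'pose': [[0.005, 0.998, -0.067, 507.258], [-0.999, 0.007, 0.032, 12.898], [0.033, 0.067, 0.997, 1026.929], [0.0, 0.0, 0.0, 1.0]]}
{'fx': 500.39, 'fy': 500.39, 'cx': 321.699, 'cy': 242.26, 'pose': [[0.981, 0.112, -0.16, 352.264], [-0.195, 0.612, -0.767, -941.898], [0.012, 0.783, 0.622, 844.546], [0.0, 0.0, 0.0, 1.0]]}
{'fx': 358.244, 'fy': 358.244, 'cx': 321.021, 'cy': 236.134, 'hand_eye': [[0.0, 0.945, 0.326, 83.347], [1.0, -0.0, -0.0, -0.332], [-0.0, 0.326, -0.945, -142.048], [0.0, 0.0, 0.0, 1.0]]}
0.1 [196.36058128 486.23946978 230.52733165] [[-0.927  0.374 -0.001]
 [ 0.374  0.927 -0.002]
 [-0.    -0.002 -1.   ]]
```

View pics/top0.png

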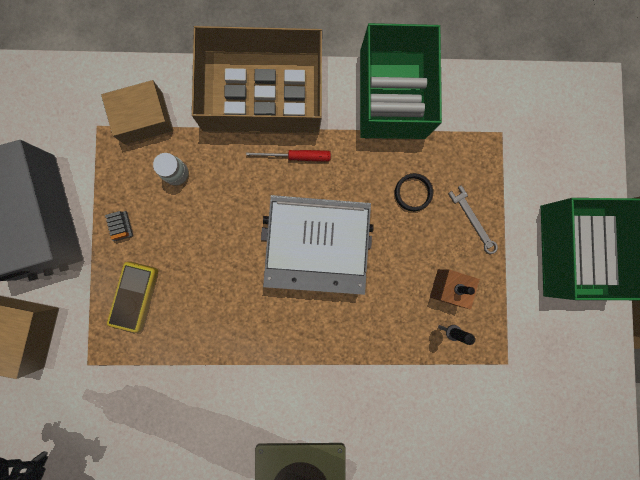

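View pics/side0.png

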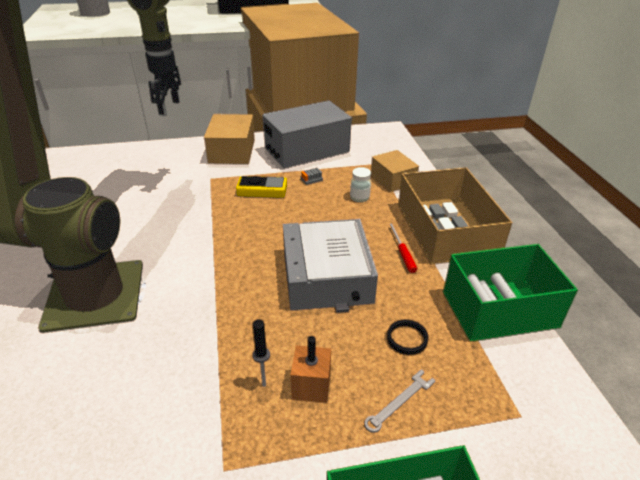

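The top view shows two pin-like things. One is the pin in the wooden block, handle at about (464,290). The other is a taller, bigger pin at (460,335), which stands on the bench with no block. The stand pin is the smaller, so it matches the description. The box strip with holes at about (294,280) and (335,283) faces the robot. I'll check this in one close crop.

```bash
python3 - <<'E'
import cv2,numpy as np
t=cv2.imread('pics/top0.png');s=cv2.imread('pics/side0.png')
R=lambda a,w,h:cv2.resize(a,(w,h),interpolation=cv2.INTER_CUBIC)
a=R(t[262:352,420:500],320,360)   # x4
b=R(s[310:410,240:340],320,320)[:240]
c=R(t[190:300,255:380],480,422)
o=np.zeros((600,800,3),np.uint8);o[:360,:320]=a;o[360:600,:320]=b;o[:422,320:]=c
cv2.imwrite('pics/crop1.png',o)
E
```

```text
(no output)
```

View pics/crop1.png

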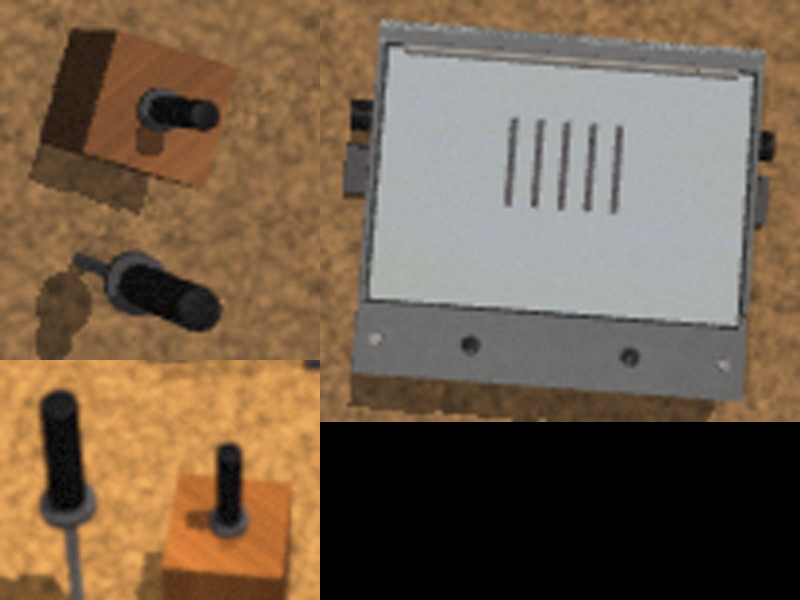

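The crop confirms it: the pin in the block is smaller and thinner than the free-standing one. In the top image its flange is at (459,289.5) and its handle top at (470.7,290.7). The strip holes are at (294.3,279.9) and (335.7,283.1).

```bash
python3 - <<'E'
from h import *
P=[(420+x/4,262+y/4) for x,y in[(115,30),(238,68),(205,187),(85,150)]]
C=np.array([onz('top',*p,80) for p in P]);print(C.round(0).tolist(),C.mean(0).round(1))
e=C[1]-C[0];print('stand edge yaw',np.degrees(np.arctan2(e[1],e[0])))
print('flange',onz('top',459.2,289.5,84).round(1),'htop',onz('top',470.7,290.7,144).round(1),'big htop',onz('top',470,339.5,170).round(0))
l=onz('top',294.3,279.9,90);r=onz('top',335.7,283.1,90);print('L',l.round(1),'R',r.round(1),np.linalg.norm(l-r))
d=(l-r)[:2];print('box yaw',np.degrees(np.arctan2(-d[0],d[1])))
s=arm.read_state();print(s['q'])
# side check
print(proj('side',[*onz('top',470.7,290.7,144)[:2],144]))
E
```

```text
[[502.0, -323.0, 80.0], [482.0, -392.0, 80.0], [417.0, -372.0, 80.0], [437.0, -306.0, 80.0]] [ 459.5 -348.2   80. ]
stand edge yaw -106.76997328149025
flange [ 458.9 -344.5   84. ] htop [ 459.6 -345.6  144. ] big htop [ 365. -332.  170.]
L [478.5  16.6  90. ] R [472.  -72.7  90. ] 89.57512135418533
box yaw -4.16607136638118
[ 1.18699002e+00  2.60650685e-01 -1.39250167e-01  1.17268107e+00
 -3.00840657e-06  1.57076679e+00]
[311.2779433  336.86795841]
```

Request:
servo_tool --commands '[-0.077, -0.0933, 0, 0, -1, -0.077, -0.0933, 0, 0, -1, -0.077, -0.0933, 0, 0, -1, -0.077, -0.0933, 0, 0, -1, -0.077, -0.0933, 0, 0, -1, -0.077, -0.0933, 0, 0, -1, -0.077, -0.0933, 0, 0, -1, -0.077, -0.0933, 0, 0, -1, -0.077, -0.0933, 0, 0, -1, -0.077, -0.0933, 0, 0, -1, -0.077, -0.0933, 0, 0, -1, -0.077, -0.0933, 0, 0, -1]'

```text
clock: 1.3
ee_pos: [371.5, -68.9, 231.3]
ee_rot: [[-0.927, 0.375, 0.0], [0.375, 0.927, 0.0], [-0.0, 0.0, -1.0]]
contact_force: [-0.2, 1.3, 0.0]
grip_width: 85.3
grip_force: 0.0
```

```bash
python3 - <<'E'
from h import *
# big pin top triangulation
o1,d1=ray('top',470,339.5);o2,d2=ray('side',258.1,320)
k=np.linalg.lstsq(np.c_[d1,-d2],o2-o1,rcond=None)[0];print((o1+d1*k[0]).round(0),(o2+d2*k[1]).round(0))
s=arm.read_state();print(s['clock'],s['ee_pos'],np.round(s['ee_rot'],3),np.round(s['q'],2))
R=np.array(s['ee_rot']);print('to pin',(R.T@(np.array([459.5,-345.5,231])-s['ee_pos'])/400).round(4))
E
```

```text
[ 368. -325.  186.] [ 368. -325.  186.]
1.3 [371.4611013  -68.92238769 231.25269388] [[-0.927  0.375  0.   ]
 [ 0.375  0.927  0.   ]
 [-0.     0.    -1.   ]] [-0.18  0.01 -0.44  1.12  0.    0.2 ]
to pin [-4.633e-01 -5.585e-01  5.000e-04]
```

Request:
servo_tool --commands '[-0.077, -0.093, 0, 0, -1, -0.077, -0.093, 0, 0, -1, -0.077, -0.093, 0, 0, -1, -0.077, -0.093, 0, 0, -1, -0.077, -0.093, 0, 0, -1, -0.077, -0.093, 0, 0, -1, 0, 0, 0, -0.19, -1, 0, 0, 0, -0.19, -1, 0, 0, 0, -0.19, -1, 0, 0, 0, -0.19, -1, 0, 0, 0, -0.19, -1, 0, 0, 0, -0.19, -1]'

```text
clock: 2.5
ee_pos: [459.0, -342.8, 230.7]
ee_rot: [[-0.869, -0.495, -0.001], [-0.495, 0.869, 0.001], [0.001, 0.001, -1.0]]
contact_force: [0.9, 0.4, -0.4]
grip_width: 85.8
grip_force: 0.0
```

```bash
python3 - <<'E'
from h import *
s,im=snap('wrist','w1');print(s['clock'],s['ee_pos'],np.round(s['ee_rot'],3),np.round(s['q'],2))
for z in(80,84,144):print(z,proj('wrist',[459.5,-345.5,z],s))
E
```

```text
2.5 [ 459.00744604 -342.81895019  230.66479307] [[-0.869 -0.495 -0.001]
 [-0.495  0.869  0.001]
 [ 0.001  0.001 -1.   ]] [-0.64  0.34 -0.02  1.21 -0.   -1.16]
80 [318.76123831 216.11001052]
84 [318.73868303 217.41398113]
144 [318.31621542 241.8377688 ]
```

View pics/w1.png

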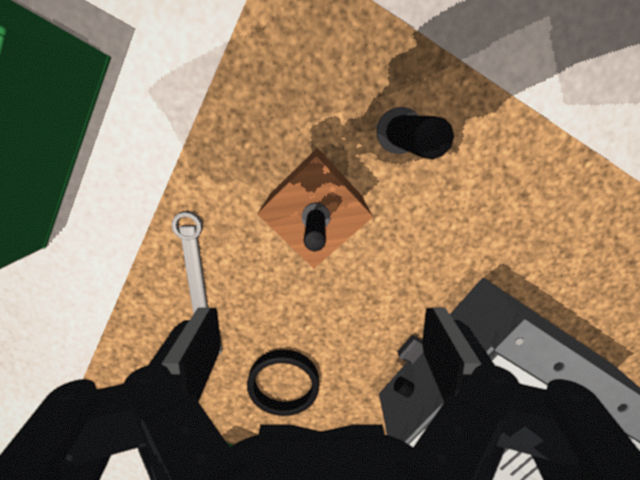

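Wrist view: the pin's handle top is at (314.5,243) and its flange at (316,216), so the pin is about 2 mm off my estimate. The big pin at (425,135) is clear of the fingers.

Request:
servo_tool --commands '[0.002, -0.0116, 0, 0, -1, 0, 0, 0.08, 0, -1, 0, 0, 0.08, 0, -1, 0, 0, 0.08, 0, -1, 0, 0, 0.095, 0, -1, 0, 0, 0, 0, 1, 0, 0, 0, 0, 1, 0, 0, 0, 0, 1, 0, 0, 0, 0, 1, 0, 0, 0, 0, 1, 0, 0, 0, 0, 1, 0, 0, 0, 0, 1]'

```text
clock: 3.75
ee_pos: [462.1, -348.3, 99.1]
ee_rot: [[-0.872, -0.489, 0.003], [-0.489, 0.872, -0.002], [-0.001, -0.003, -1.0]]
contact_force: [-0.3, 0.1, 6.8]
grip_width: 14.7
grip_force: 58.4
```

Request:
servo_tool --commands '[0, 0, -0.06, 0, 1, 0, 0, -0.1, 0, 1, 0, 0, -0.12, 0, 1, 0, 0, 0, 0.186, 1, 0, 0, 0, 0.186, 1, 0, 0, 0, 0.186, 1, 0, 0, 0, 0.186, 1, 0, 0, 0, 0, 1]'

```text
clock: 4.55
ee_pos: [460.8, -347.4, 209.5]
ee_rot: [[-0.997, 0.073, -0.0], [0.073, 0.997, -0.0], [0.0, -0.0, -1.0]]
contact_force: [0.1, 0.5, -0.0]
grip_width: 14.6
grip_force: 58.6
```

```bash
python3 - <<'E'
from h import *
s=arm.read_state();R=np.array(s['ee_rot']);print(s['ee_pos'],R.round(4))
print('shares to R',(R.T@(np.array([472,-72.7,211])-s['ee_pos'])/400).round(4))
E
```

```text
[ 460.82609286 -347.35582724  209.46089364] [[-0.9974  0.0725 -0.    ]
 [ 0.0725  0.9974 -0.    ]
 [ 0.     -0.     -1.    ]]
shares to R [ 0.0219  0.6869 -0.0039]
```

Request:
servo_tool --commands '[0.003, 0.0981, -0.004, 0, 1, 0.003, 0.0981, 0, 0, 1, 0.003, 0.0981, 0, 0, 1, 0.003, 0.0981, 0, 0, 1, 0.003, 0.0981, 0, 0, 1, 0.003, 0.0981, 0, 0, 1, 0.003, 0.0981, 0, 0, 1, 0, 0, 0, 0, 1, 0, 0, 0, 0, 1]'

```text
clock: 5.45
ee_pos: [472.5, -72.3, 211.1]
ee_rot: [[-0.998, 0.068, 0.0], [0.068, 0.998, -0.001], [-0.0, -0.001, -1.0]]
contact_force: [-0.3, -0.1, -1.6]
grip_width: 14.6
grip_force: 58.8
```

```bash
python3 - <<'E'
from h import *
s,im=snap('wrist','w2');print(s['clock'],s['ee_pos'],np.round(s['ee_rot'],3),s['contact_force'])
x,y,z=s['ee_pos'];print('tip',proj('wrist',[x,y,z-84],s),'hole',proj('wrist',[472,-72.7,90],s),proj('wrist',[478.5,16.6,90],s))
cv2.imwrite('pics/w2c.png',cv2.resize(im[130:330,200:440,::-1],(720,600),interpolation=cv2.INTER_CUBIC))
E
```

```text
5.45 [472.54213147 -72.3358467  211.08738061] [[-0.998  0.068  0.   ]
 [ 0.068  0.998 -0.001]
 [-0.    -0.001 -1.   ]] [-0.26030256 -0.1457409  -1.59980828]
tip [321.90166526 243.73357499] hole [321.30088297 226.40233704] [437.56762181 226.93583355]
```

View pics/w2c.png

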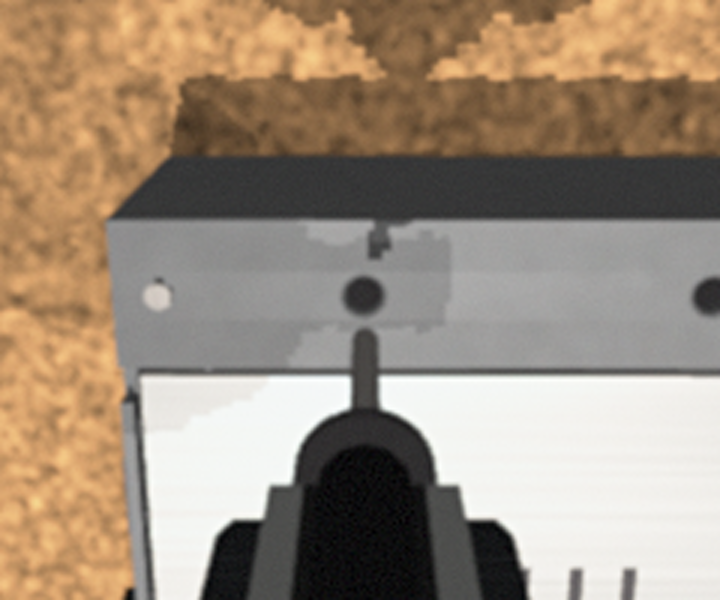

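The hole is at image (321,228.7) and the pin tip at about (321.8,242.7). The pin hangs straight, and the hole is about 1.7 mm further in world +x. I'll correct that and lower the pin into the mouth.

Request:
servo_tool --commands '[-0.0045, -0.001, 0.03, 0, 1, 0, 0, 0.04, 0, 1, 0, 0, 0.01, 0, 1, 0, 0, 0.01, 0, 1, 0, 0, 0.01, 0, 1, 0, 0, 0, 0, 1, 0, 0, 0, 0, 1]'

```text
clock: 6.2
ee_pos: [474.5, -73.6, 171.2]
ee_rot: [[-0.997, 0.073, 0.0], [0.073, 0.997, -0.0], [-0.0, -0.0, -1.0]]
contact_force: [-0.2, 0.7, -0.4]
grip_width: 14.6
grip_force: 58.8
```

Request:
servo_tool --commands '[0, 0, 0.01, 0, 1, 0, 0, 0.01, 0, 1, 0, 0, 0, 0, 1]'

```text
clock: 6.5
ee_pos: [473.9, -73.3, 162.3]
ee_rot: [[-0.997, 0.073, -0.001], [0.073, 0.997, 0.0], [0.001, 0.0, -1.0]]
contact_force: [-1.0, -0.2, -1.0]
grip_width: 14.8
grip_force: 58.8
```

Request:
servo_tool --commands '[0, 0, 0.01, 0, 1, 0, 0, 0.01, 0, 1, 0, 0, 0.006, 0, 1, 0, 0, 0, 0, 1]'

```text
clock: 6.9
ee_pos: [474.0, -73.3, 152.0]
ee_rot: [[-0.997, 0.073, -0.001], [0.073, 0.997, 0.0], [0.001, 0.0, -1.0]]
contact_force: [-0.1, 0.4, -0.4]
grip_width: 14.2
grip_force: 58.8
```

Request:
servo_tool --commands '[0, 0, 0.004, 0, 1, 0, 0, 0.004, 0, 1, 0, 0, 0, 0, 1]'

```text
clock: 7.2
ee_pos: [474.7, -73.4, 150.2]
ee_rot: [[-0.997, 0.073, 0.001], [0.073, 0.997, -0.0], [-0.001, -0.0, -1.0]]
contact_force: [-1.6, 0.4, 6.9]
grip_width: 14.8
grip_force: 59.2
```

Request:
servo_tool --commands '[0, 0, 0.004, 0, 1, 0, 0, 0, 0, 1]'

```text
clock: 7.4
ee_pos: [474.8, -73.5, 149.1]
ee_rot: [[-0.997, 0.073, 0.002], [0.073, 0.997, -0.0], [-0.002, -0.0, -1.0]]
contact_force: [-2.3, 0.0, 8.9]
grip_width: 14.4
grip_force: 59.5
```

Request:
servo_tool --commands '[0, 0, 0.005, 0, 1, 0, 0, 0, 0, 1]'

```text
clock: 7.6
ee_pos: [474.8, -73.4, 147.3]
ee_rot: [[-0.997, 0.073, 0.002], [0.073, 0.997, -0.0], [-0.002, -0.0, -1.0]]
contact_force: [-2.9, 1.3, 9.4]
grip_width: 14.6
grip_force: 59.7
```

Request:
servo_tool --commands '[0, 0, 0.005, 0, 1, 0, 0, 0, 0, 1]'

```text
clock: 7.8
ee_pos: [475.0, -73.5, 145.6]
ee_rot: [[-0.997, 0.073, 0.002], [0.073, 0.997, -0.0], [-0.003, -0.0, -1.0]]
contact_force: [-2.5, 1.2, 13.9]
grip_width: 14.3
grip_force: 59.8
```

```bash
python3 - <<'E'
from h import *
s,im=snap('side','side1');a=cv2.imread('pics/side0.png')[:,:,::-1]
print(s['contact_force'],s['ee_pos'],np.abs(im[225:270,305:365].astype(int)-a[225:270,305:365]).mean())
cv2.imwrite('pics/s1c.png',cv2.resize(im[170:320,260:420,::-1],(640,600),interpolation=cv2.INTER_CUBIC))
E
```

```text
[-2.54636853  1.23863037 13.90921536] [475.04928072 -73.50424904 145.62203129] 100.74049382716049
```

View pics/s1c.png

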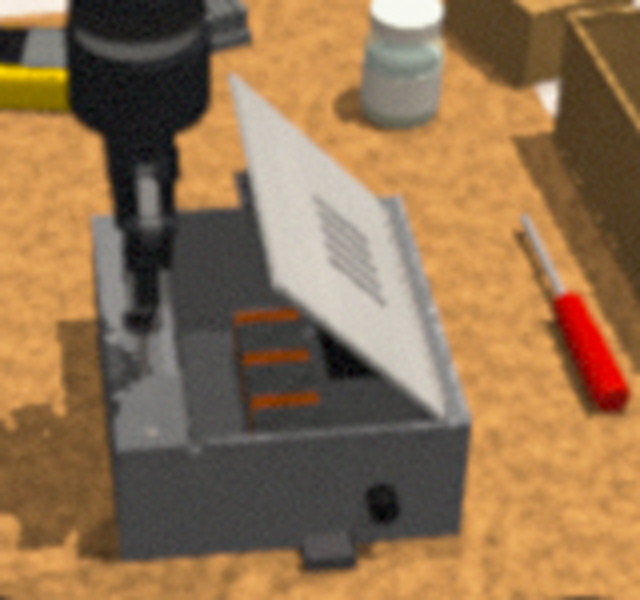

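The cover has sprung up and rests at about 0.8 rad, with the fingers and body clear of it. I'll withdraw the pin and take it back to the stand.

Request:
servo_tool --commands '[0, 0, -0.05, 0, 1, 0, 0, -0.08, 0, 1, 0, 0, -0.05, 0, 1, -0.002, -0.0975, 0, 0, 1, -0.002, -0.0975, 0, 0, 1, -0.002, -0.0975, 0, 0, 1, -0.002, -0.0975, 0, 0, 1, -0.002, -0.0975, 0, 0, 1, -0.002, -0.0975, 0, 0, 1, -0.002, -0.0975, 0, 0, 1, 0, 0, 0, 0, 1]'

```text
clock: 8.95
ee_pos: [460.0, -350.9, 215.3]
ee_rot: [[-0.997, 0.078, 0.001], [0.078, 0.997, -0.003], [-0.001, -0.003, -1.0]]
contact_force: [-0.7, 1.5, -0.1]
grip_width: 14.5
grip_force: 59.0
```

Request:
servo_tool --commands '[0, 0, 0, -0.186, 1, 0, 0, 0, -0.186, 1, 0, 0, 0, -0.186, 1, 0, 0, 0, -0.186, 1, 0, 0, 0, 0, 1]'

```text
clock: 9.45
ee_pos: [460.0, -345.5, 215.6]
ee_rot: [[-0.872, -0.49, -0.0], [-0.49, 0.872, 0.0], [-0.0, 0.0, -1.0]]
contact_force: [-0.1, 0.3, -1.0]
grip_width: 14.4
grip_force: 59.0
```

```bash
python3 - <<'E'
from h import *
s,im=snap('wrist','w3');R=np.array(s['ee_rot']);print(s['clock'],s['ee_pos'],R.round(3),s['grip_width'])
x,y,z=s['ee_pos']
for d in(78,84):print('tip',d,proj('wrist',[x,y,z-d],s))
print('hole',proj('wrist',[460.5,-347.3,80],s), 'shares to',(R.T@(np.array([460.9,-347.6,z])-s['ee_pos'])/400).round(4))
cv2.imwrite('pics/w3c.png',cv2.resize(im[130:330,200:440,::-1],(720,600),interpolation=cv2.INTER_CUBIC))
E
```

```text
9.45 [ 460.04645058 -345.45167291  215.62096372] [[-0.872 -0.49  -0.   ]
 [-0.49   0.872  0.   ]
 [-0.     0.    -1.   ]] 14.405019799807032
tip 78 [322.25042516 247.53505629]
tip 84 [322.21783335 244.35595665]
hole [319.72328303 221.53972498] shares to [ 0.0008 -0.0057 -0.    ]
```

View pics/w3c.png

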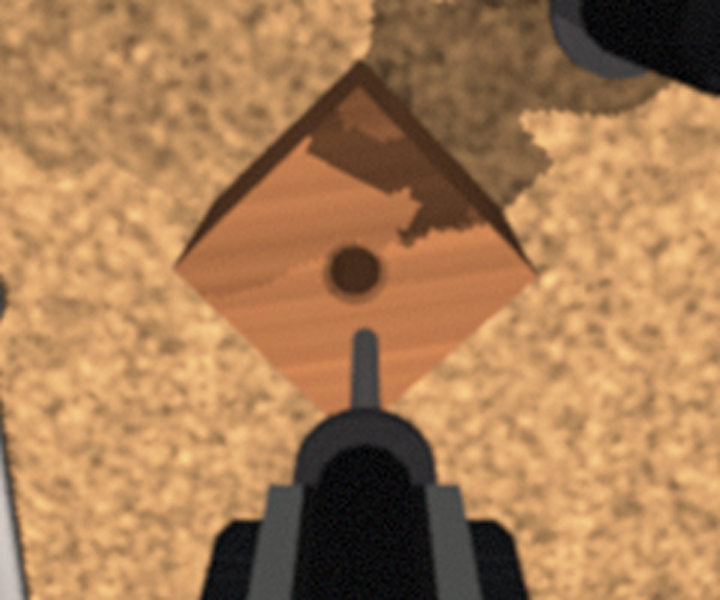

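The stand's hole is at image (318.3,220.3) and the pin tip at (321.8,242.7), unslipped. I'll correct by 0.8 and -2.9 mm, then lower.

Request:
servo_tool --commands '[0.002, -0.007, 0, 0, 1, 0, 0, 0.06, 0, 1, 0, 0, 0.05, 0, 1, 0, 0, 0.06, 0, 1, 0, 0, 0.06, 0, 1, 0, 0, 0.05, 0, 1, 0, 0, 0, 0, 1, 0, 0, 0, 0, 1]'

```text
clock: 10.3
ee_pos: [460.7, -348.9, 103.8]
ee_rot: [[-0.872, -0.489, -0.0], [-0.489, 0.872, 0.0], [0.0, 0.001, -1.0]]
contact_force: [-0.3, -0.0, -0.1]
grip_width: 14.3
grip_force: 59.0
```

Tip is in the hole with no force. I'll lower the last 4 mm, open and rise.

Request:
servo_tool --commands '[0, 0, 0.006, 0, 1, 0, 0, 0.005, 0, 1, 0, 0, 0, 0, 1, 0, 0, 0, 0, 0.3, 0, 0, 0, 0, -0.5, 0, 0, 0, 0, -1, 0, 0, 0, 0, -1, 0, 0, 0, 0, -1, 0, 0, 0, 0, -1, 0, 0, 0, 0, -1]'

```text
clock: 11.3
ee_pos: [460.7, -348.9, 99.3]
ee_rot: [[-0.872, -0.489, -0.0], [-0.489, 0.872, 0.0], [0.0, 0.0, -1.0]]
contact_force: [0.5, 0.2, -0.2]
grip_width: 85.5
grip_force: 0.0
```

Request:
servo_tool --commands '[0, 0, -0.04, 0, -1, 0, 0, -0.1, 0, -1, 0, 0, -0.12, 0, -1, 0, 0, -0.12, 0, -1, 0, 0, 0, 0.186, -1, 0, 0, 0, 0.186, -1, 0, 0, 0, 0.186, -1, 0, 0, 0, 0.186, -1, 0, 0, 0, 0, 1]'

```text
clock: 12.2
ee_pos: [460.6, -348.9, 251.3]
ee_rot: [[-0.997, 0.072, -0.0], [0.072, 0.997, 0.0], [0.0, 0.0, -1.0]]
contact_force: [-0.2, 0.0, 0.2]
grip_width: 73.1
grip_force: 0.0
```

```bash
python3 - <<'E'
from h import *
s,im=snap('wrist','w4');R=np.array(s['ee_rot']);print(s['clock'],s['ee_pos'],R.round(3),s['grip_width'])
S,i2=snap('side','side2');a=cv2.imread('pics/side0.png')
o=np.zeros((600,800,3),np.uint8)
o[:300,:400]=cv2.resize(i2[310:385,270:370,::-1],(400,300));o[300:,:400]=cv2.resize(a[310:385,270:370],(400,300))
o[:300,400:]=cv2.resize(im[:,:,::-1],(400,300));cv2.imwrite('pics/c4.png',o)
b=np.radians(-4.17);ex=np.array([np.cos(b),np.sin(b),0]);ey=np.array([-np.sin(b),np.cos(b),0])
l=onz('top',294.3,279.9,90);r=np.array([473.9,-73.2,90]);c=(l+r)/2+80*ex;c[2]=0;print('box c',c)
print('start push',c-40*ex,'end',c+115*ex)
t=c-50*ex;t[2]=270;print('shares',(R.T@(t-s['ee_pos'])/400).round(4))
E
```

```text
12.2 [ 460.6447738  -348.8694371   251.28774849] [[-0.997  0.072 -0.   ]
 [ 0.072  0.997  0.   ]
 [ 0.     0.    -1.   ]] 73.0913545414205
box c [556.00027438 -34.11110804   0.        ]
start push [516.10616686 -31.20246826   0.        ] end [670.69583349 -42.4734474    0.        ]
shares [-0.0558  0.8021 -0.0467]
```

View pics/c4.png

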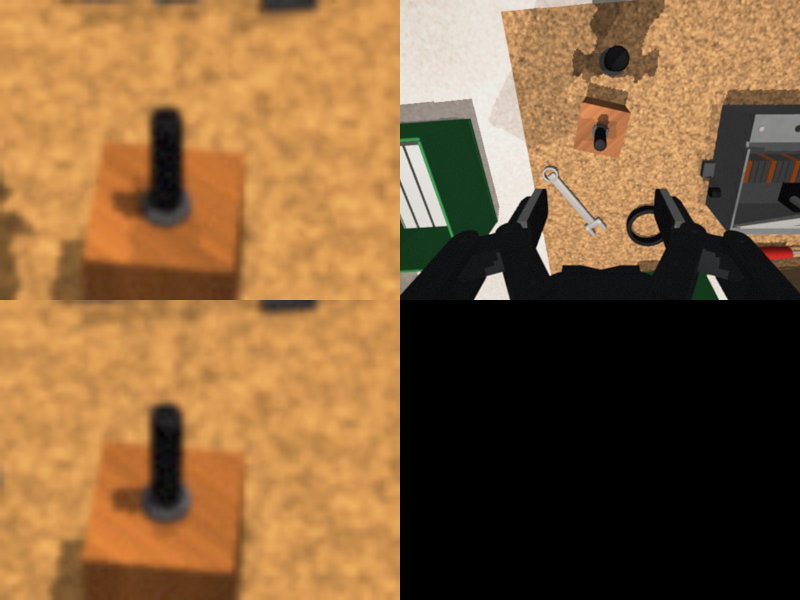

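The pin is seated upright just as at the start (side view, top left new, bottom left original). Next I'll shut the fingers and move in front of the cover edge.

Request:
servo_tool --commands '[-0.007, 0.1, -0.045, 0, 1, -0.007, 0.1, 0, 0, 1, -0.007, 0.1, 0, 0, 1, -0.007, 0.1, 0, 0, 1, -0.007, 0.1, 0, 0, 1, -0.007, 0.1, 0, 0, 1, -0.007, 0.1, 0, 0, 1, -0.007, 0.1, 0, 0, 1, 0, 0, 0.1, 0, 1, 0, 0, 0.1, 0, 1, 0, 0, 0.05, 0, 1, 0, 0, 0, 0, 1]'

```text
clock: 13.5
ee_pos: [503.5, -31.0, 166.2]
ee_rot: [[-0.998, 0.07, -0.007], [0.07, 0.998, 0.0], [0.007, -0.0, -1.0]]
contact_force: [-0.7, 0.5, 0.7]
grip_width: -0.1
grip_force: 0.0
```

Request:
servo_tool --commands '[-0.03, 0, 0, 0, 1, -0.03, 0, 0, 0, 1, -0.03, 0, 0, 0, 1, -0.03, 0, -0.015, 0, 1, -0.03, 0, -0.015, 0, 1, -0.03, 0, -0.015, 0, 1, -0.03, 0, -0.012, 0, 1, -0.03, 0, -0.01, 0, 1]'

```text
clock: 14.3
ee_pos: [605.1, -38.8, 197.5]
ee_rot: [[-0.997, 0.073, 0.004], [0.073, 0.997, -0.0], [-0.004, 0.0, -1.0]]
contact_force: [0.1, 0.2, -0.7]
grip_width: -0.1
grip_force: 0.1
```

Request:
servo_tool --commands '[-0.03, 0, -0.01, 0, 1, -0.03, 0, -0.01, 0, 1, -0.03, 0, -0.005, 0, 1, -0.03, 0, 0, 0, 1, -0.03, 0, 0, 0, 1, 0, 0, 0, 0, 1, 0, 0, 0, 0, 1]'

```text
clock: 15.0
ee_pos: [654.5, -42.4, 206.7]
ee_rot: [[-0.997, 0.073, -0.015], [0.073, 0.997, 0.001], [0.015, 0.0, -1.0]]
contact_force: [-22.8, 2.4, 11.6]
grip_width: 0.0
grip_force: 11.1
```

```bash
python3 - <<'E'
from h import *
S,i=snap('side','side3');print(S['clock'],S['ee_pos'],S['contact_force'])
cv2.imwrite('pics/s3c.png',cv2.resize(i[140:340,250:450,::-1],(600,600)))
E
```

```text
15.0 [654.50832796 -42.42516279 206.65025776] [-22.76792131   2.42593664  11.59364843]
```

View pics/s3c.png

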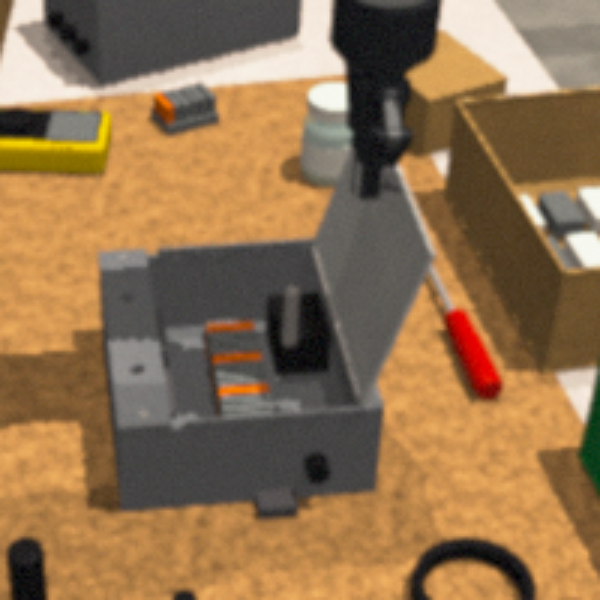

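The cover is tilted back past upright, against its stop. I'll back off and rise.

Request:
servo_tool --commands '[0.03, 0, 0, 0, 1, 0.06, 0, 0, 0, 1, 0.1, 0, 0, 0, 1, 0.1, 0, -0.05, 0, 1, 0.1, 0, -0.05, 0, 1, 0, 0, 0, 0, 1, 0, 0, 0, 0, 1, 0, 0, 0, 0, 1, 0, 0, 0, 0, 1, 0, 0, 0, 0, 1]'

```text
clock: 16.05
ee_pos: [507.2, -31.5, 245.3]
ee_rot: [[-0.997, 0.073, -0.001], [0.073, 0.997, 0.0], [0.001, -0.0, -1.0]]
contact_force: [0.2, -0.2, 0.2]
grip_width: 0.3
grip_force: 0.0
```

```bash
python3 - <<'E'
from h import *
S,i=snap('side','side4');print(S['clock'],S['ee_pos'],S['contact_force'])
cv2.imwrite('pics/s4c.png',i[100:440,200:480,::-1])
E
```

```text
16.05 [507.19693855 -31.49559293 245.29488218] [ 0.18256604 -0.21168852  0.19500377]
```

View pics/s4c.png

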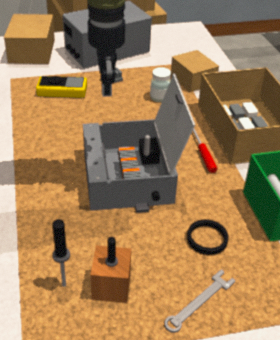

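The cover stays open, the pin stands in its block, the bystanders haven't moved, and the arm is clear. I'll hand the job in.

```bash
python3 -c "
from station import arm
print(arm.close_job())"
```

```text
the job is handed in; nothing more can be done
None
```

The job is handed in at about 16 s on the clock: the latch released through the right-hand hole, the cover stays open past upright, the pin is back upright in its stand, and the bystanders look undisturbed; no verdict came back.

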